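# Restock the swivel pastel stand

## Task

Restock the swivel pastel stand for the next class: hang the spare blue cup by its hook in the gap between the two blue cups and the spare orange cup in the gap between the two orange ones, without knocking any hanging cup off its rail, and slide every loose tape roll on the table (one to three of them) all the way down onto the spindle in the middle. Leave the stand clicked into the stop where its blue side squarely faces the yellow mark on the base.

Things in the scene. Friction and masses are not known exactly. Their poses are not given: they have to be found in the camera images.
- stand_base: fixed round dark steel base of the swivel stand, diameter 244 mm, 10 mm thick; origin on the stand's vertical axis at table level; on its -x side a tongue with a yellow mark stands out to 190 mm from the axis, z 0..8; it may point in any direction
- stand: turning part of the stand; origin on its axis at table level, blue side at its -x, orange side at +x, knobs at +-y; turns without limit. A sprung shoe clicks it into stops every 45 degrees (one has the blue side at the yellow mark) and pulls it to the nearest; passing on takes 3 to 10 N at a knob. Plywood deck 300 mm across, z 26..38; hung cups reach 175 mm from the axis
- blue_rail (a point): middle of the blue side's upper rail: axis of a 10 mm bar, 145 mm above the table, 85 mm from the stand's axis, 216 mm long. z up, x inwards to the stand's axis, y along the bar. A cup hung here has its body on the -x side, its back against a lower bar, upright, underside 52 mm above the table. The two blue cups hang 62 mm either side, 72 mm free between them
- orange_rail (a point): the same for the orange side, on the far side of the stand; its x axis likewise points inwards to the stand's axis
- spindle (a point): centre of the shoulder of the upright tape spindle on the stand's axis, 160 mm above the table; shoulder 56 mm across; on it a steel pin 20 mm in diameter, straight for 56 mm, tapered tip at 65 mm; three rolls fit
- knob_a (a point): upright round wooden turning knob, diameter 18 mm, z 164..209 mm, on one end frame between the rails, 108 mm from the stand's axis (at +y of the stand); this point is on its axis at z = 190 mm. Fixed to the stand: take it from above and move it in an arc about the axis; it may turn between the fingers
- knob_b (a point): the other turning knob, alike, 216 mm from knob_a across the stand's axis
- blue_left: blue cup that already hangs loosely on the blue rail, on the left as one faces that side; same shape as blue_cup; must stay hung
- blue_right: blue cup that already hangs loosely on the blue rail, on the right as one faces that side; same shape as blue_cup; must stay hung
- blue_cup: spare blue cup of pastels, 90 g, on the table. Origin centre of underside, front to -x. Body 50 (x) x 52 (y) x 70 mm, sticks to z 91. Strap 24 wide at the back up to a hook: bridge x 21..48, z 98..103; lip x 44..48 down to z 78; slot 19 mm for the 10 mm rail. On the bridge a black rubber finger grip 12 (x) x 28 (y), centred x 34.5, z 103..133: pinch it from above across its 12 mm
- blue_cup_hook (a point): underside of the blue_cup's hook bridge, middle of its slot: (34.5, 0, 98) mm in the cup's frame; 5 mm above the rail's axis when hung
- orange_left: orange cup that already hangs loosely on the orange rail, on the left as one faces that side; same shape as orange_cup; must stay hung
- orange_right: orange cup that already hangs loosely on the orange rail, on the right as one faces that side; same shape as orange_cup; must stay hung
- orange_cup: spare orange cup of pastels, 90 g, on the table. Origin centre of underside, front to -x. Body 50 (x) x 52 (y) x 70 mm, sticks to z 91. Strap 24 wide at the back up to a hook: bridge x 21..48, z 98..103; lip x 44..48 down to z 78; slot 19 mm for the 10 mm rail. On the bridge a black rubber finger grip 12 (x) x 28 (y), centred x 34.5, z 103..133: pinch it from above across its 12 mm
- orange_cup_hook (a point): underside of the orange_cup's hook bridge, middle of its slot: (34.5, 0, 98) mm in the cup's frame; 5 mm above the rail's axis when hung
- tape_tan: roll of tan tape lying flat on the table, outer diameter 62 mm, hole 26 mm, 18 mm high, 50 g; origin = centre of its underside, z along its axis; may be absent
- tape_green: roll of dark green tape lying flat on the table, outer diameter 62 mm, hole 26 mm, 18 mm high, 50 g; origin = centre of its underside, z along its axis; may be absent
- tape_black: roll of black tape lying flat on the table, outer diameter 62 mm, hole 26 mm, 18 mm high, 50 g; origin = centre of its underside, z along its axis; may be absent

How it is judged:
By the outcome, as a careful person would: the job done as asked, in the order asked, and still so for the second after the job is handed in, with the robot touching nothing.
Of tape_tan, tape_green, tape_black only 1 to 3 are there at a start; the rules pass over those that are not, and their reading is None.
At some moment in a run one of tape_tan, tape_green, tape_black may be knocked a few centimetres aside while the robot is not near it.
Once in a run the grip may slacken for a moment while it holds something.
It also fails if it takes over 210 s, if anything falls off the work surface, if the arm or the gripper's body presses on something with over 40 N, if the wrist force passes 120 N, or if a joint passes its speed limit or range.

## Robot

A 7-joint arm with a two-finger parallel gripper is mounted at the origin on the work surface; the furniture and walls round the work are solid. World frame = base frame: x ahead of the robot, y to its left, z up, the work surface at z = 0. Lengths are in m, angles in rad, forces in N, time in s.
With the tool pointing down it reaches from about 0.375 to 0.925 m from the base axis. Payload 3.1 kg.
Tool frame: the origin (TCP) lies at the very end of the fingers, on their centre line; the grasp point (between the pads) lies 19 mm behind it; z points along the fingers, y is the line along which they close (so a half turn about z gives the same grasp; the last joint's range is limited). The gripper opens to 85 mm and grips with 20 to 120 N. Pads are 22 mm wide; open, the fingers measure 114 mm over their backs; the gripper's body (76 mm by 85 mm) begins 54 mm behind the grasp point. The pads swing forward as they close: fully open they stand 13 mm farther back than shut.
Start: joints at [-1.312, 0.383, 0.044, 1.598, -0.018, 1.161, -0.05], TCP at [0.227, 0.609, 0.231] pointing down, gripper open.
Joint ranges: [-2.61, 2.61], [-0.41, 2.15], [-1.48, 1.57], [0, 2.5], [-1.57, 4.71], [0.05, 1.97], [-2.85, 2.85]. Speed limits (rad/s): [2.79, 2.79, 3.14, 3.14, 3.14, 3.14, 3.14].

## Interface

Orientations are given as a unit quaternion [x, y, z, w].
In Python, from bench import ctrl gives the robot as it stands. Calls block until the motion is done:
- ctrl.move_ptp(position, orientation): joint-space move of the TCP to a pose.
- ctrl.movel(position, orientation=None, speed=0.15): straight line of the TCP; orientation=None keeps the orientation; speed is the mean speed in m/s.
- ctrl.move_j(angles): joint-space move.
- ctrl.move_gripper(opening, effort=None): finger opening in m; effort is the grip in N (None keeps the last); returns when the fingers have stopped.
- ctrl.pause(seconds).
- ctrl.inverse_kinematics(position, orientation): joint angles nearest the present ones, or None.
- ctrl.get_state(): the state.
- ctrl.read_camera(name): name is "scene" or "top" or "wrist"; returns the picture (420x560x3 uint8, red, green, blue); there is no depth.
- ctrl.camera_params(name): a dict with "K" (3x3 intrinsics, pixels), "camera_from_world" (4x4, takes a point from world to camera coordinates). Camera axes: x right, y down, z forward; pixel columns grow to the right and rows downward; lengths in m; the calibration is good to about 2 mm. A picture is of the moment at which its call begins: read the wrist's pose just before it. camera_params takes no time and is no camera call; for the wrist camera it gives the pose at the moment of the call.
A pose or a line that the arm cannot do raises ctrl.MotionError and nothing moves.
- ctrl.sign_off(): hands the job in; it is judged then, once.
The state is a dict: "time_s": time; "qpos": joint angles; "joint_vel": joint speeds; "effort": joint torques, N m; "eef_pos": TCP position; "tcp_rot": TCP orientation; "ft_force": force on the tool from outside, world axes, zero at the start; "ft_torque": the same for the moment, N m; "finger_gap": finger opening in m; "grasp_force": force on a finger pad.
Only numpy, scipy, OpenCV 4.12 (cv2) and the standard library are available. Lean on these libraries where they do the work, as an engineer would, in place of code of your own. Each camera call takes 0.05 s, during which the arm holds its last target. There are 200 camera calls.

## Working session

There is one attempt and no reset: what is moved stays moved. The work goes in short steps, each a Python script; the robot and the scene stay as the last script left them, time stands still between calls to the robot, and variables do not carry over. Pictures are saved under pics/ and viewed, at most 14 in all, crops included, and the job is handed in when it is done.

```bash
ls; mkdir -p pics
python3 - <<'E'
from bench import ctrl
import cv2
for n in ["scene","top","wrist"]:
    p=ctrl.camera_params(n); im=ctrl.read_camera(n)
    cv2.imwrite(f"pics/{n}0.png",im[:,:,::-1]); print(n,p["K"],p["camera_from_world"])
s=ctrl.get_state(); print(s)
E
```

```text
bench.py
pics
scene [[444.5836809    0.         282.21925356]
 [  0.         444.5836809  209.98452762]
 [  0.           0.           1.        ]] [[ 0.8807865  -0.4730388  -0.02119978 -0.54219517]
 [-0.22200841 -0.37300021 -0.90087908  0.23259262]
 [ 0.41824323  0.79818866 -0.43355214  1.23485827]
 [ 0.          0.          0.          1.        ]]
top [[515.93288222   0.         274.87646416]
 [  0.         515.93288222 214.46567817]
 [  0.           0.           1.        ]] [[ 0.01208296 -0.99979385 -0.01631741 -0.04217431]
 [-0.99497904 -0.01040017 -0.09954167  0.58146209]
 [ 0.09935145  0.01743824 -0.99489959  1.41547149]
 [ 0.          0.          0.          1.        ]]
wrist [[332.24401922   0.         280.9004404 ]
 [  0.         332.24401922 213.26128419]
 [  0.           0.           1.        ]] [[ 0.34915539  0.93706366 -0.0014908  -0.64944854]
 [ 0.89512512 -0.33305737  0.29635084 -0.03819355]
 [ 0.27720307 -0.10480695 -0.95507799  0.37972251]
 [ 0.          0.          0.          1.        ]]
{'time_s': 0.15, 'qpos': array([-1.31177583,  0.38366136,  0.04386468,  1.59918025, -0.01788182,
        1.16120829, -0.0499076 ]), 'joint_vel': array([-9.50543038e-04, -1.97478488e-03,  4.55401402e-05, -5.95050809e-03,
        1.44665817e-04, -2.34283062e-04,  1.00682432e-03]), 'effort': array([ 1.71810778e-03, -4.34053338e+01,  1.02664635e+00, -2.49980950e+01,
        1.07314502e-02,  7.21097313e-03, -1.44793468e-06]), 'eef_pos': array([0.22680335, 0.60837359, 0.23018229]), 'tcp_rot': array([ 1.77436948e-01,  9.84131629e-01, -1.02546250e-03, -1.18877884e-04]), 'ft_force': array([-0.05512128, -0.80832069,  0.01268475]), 'ft_torque': array([-0.0037614 ,  0.02783159,  0.0472285 ]), 'grasp_force': 0.0, 'finger_gap': 0.08531098615767846}
```

View pics/top0.png

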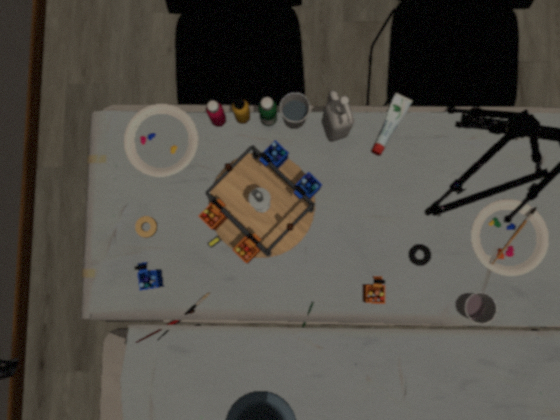

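View pics/scene0.png

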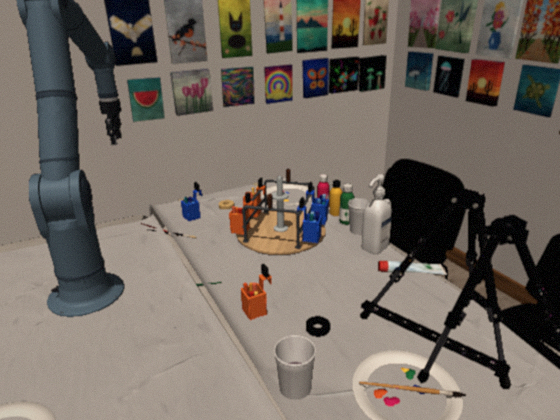

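The top view shows the stand centred near (262,200), with orange cups at (212,214) and (247,248) facing the yellow mark at (214,241). Blue cups are at (274,154) and (308,186). The spare blue cup is at (149,279), the spare orange at (374,292), tan tape at (146,227) and black tape at (420,255). The scene view agrees, and I see no green roll.

```bash
cat > h.py <<'E'
from bench import ctrl
import numpy as np, cv2
from scipy.spatial.transform import Rotation as R
def cam(n):
    p=ctrl.camera_params(n); return np.array(p["K"]),np.array(p["camera_from_world"]),ctrl.read_camera(n)
def ray(K,T,uv):
    d=T[:3,:3].T@np.linalg.inv(K)@np.array([uv[0],uv[1],1.]); return -T[:3,:3].T@T[:3,3],d
def onz(K,T,uv,z):
    c,d=ray(K,T,uv); return (c+d*(z-c[2])/d[2])[:2]
def proj(K,T,p):
    q=K@(T[:3,:3]@np.array(p)+T[:3,3]); return q[:2]/q[2]
def tri(rays):
    A=np.zeros((3,3));b=np.zeros(3)
    for c,d in rays:
        d=d/np.linalg.norm(d);M=np.eye(3)-np.outer(d,d);A+=M;b+=M@c
    return np.linalg.solve(A,b)
def blobs(m,amin=30):
    n,l,s,c=cv2.connectedComponentsWithStats(m.astype(np.uint8)); 
    return [(c[i],s[i]) for i in range(1,n) if s[i,4]>=amin],l
def hsv(im): return cv2.cvtColor(im,cv2.COLOR_RGB2HSV).astype(int)
def masks(im):
    H=hsv(im);h,s,v=H[...,0],H[...,1],H[...,2]
    return dict(blue=(h>105)&(h<128)&(s>150)&(v>50),orange=(h>3)&(h<14)&(s>170)&(v>70),yellow=(h>24)&(h<34)&(s>140)&(v>100),
      tan=(h>12)&(h<22)&(s>80)&(v>110),black=(v<30),green=(h>45)&(h<90)&(s>80)&(v>20))
def quat(yaw):  # tool down, closing (tool y) along world direction yaw
    y=np.array([np.cos(yaw),np.sin(yaw),0]);z=np.array([0,0,-1.]);x=np.cross(y,z)
    return R.from_matrix(np.c_[x,y,z]).as_quat()
def save(im,name,box=None,f=1):
    if box: im=im[box[1]:box[3],box[0]:box[2]]
    cv2.imwrite("pics/"+name,cv2.resize(im[:,:,::-1],None,fx=f,fy=f,interpolation=cv2.INTER_CUBIC))
E
python3 - <<'E'
from h import *
K,T,im=cam("top"); M=masks(im)
for k,z in dict(blue=.07,orange=.07,yellow=.008,tan=.018,black=.018,green=.018).items():
    for c,s in blobs(M[k])[0]:
        if 90<c[0]<545 and 100<c[1]<318: print(k,c.round(),s[2:],onz(K,T,c,z).round(3))
Kw,Tw,_=cam("wrist"); s=ctrl.get_state()
Tt=np.eye(4);Tt[:3,:3]=R.from_quat(s['tcp_rot']).as_matrix();Tt[:3,3]=s['eef_pos']
print((Tw@Tt).round(3))
c=onz(K,T,(258,195),.225);print(c)
for yaw in (0,.8,-.8,1.57): print(yaw,[ctrl.inverse_kinematics([x,y,.45],quat(yaw+f)) is not None for x,y in ((.6,0),(.4,.3),(.4,-.3),(.5,.3)) for f in(0,np.pi)])
E
```

```text
blue [278. 148.] [ 7  7 32] [ 0.763 -0.044]
blue [276. 157.] [ 22  20 147] [ 0.736 -0.036]
blue [264. 161.] [ 7  8 31] [ 0.726 -0.004]
blue [308. 186.] [ 24  25 163] [ 0.658 -0.127]
blue [299. 194.] [ 8  8 34] [ 0.635 -0.1  ]
blue [149. 276.] [ 21  20 178] [0.408 0.301]
orange [220. 202.] [ 8  8 33] [0.609 0.113]
orange [214. 217.] [ 27  26 291] [0.57  0.131]
orange [247. 248.] [ 26  26 266] [0.485 0.037]
orange [370. 292.] [ 15  17 110] [ 0.373 -0.293]
yellow [214. 241.] [ 9  8 34] [0.506 0.137]
tan [242. 110.] [11  7 34] [0.885 0.063]
tan [173. 149.] [ 8  9 50] [0.769 0.259]
tan [253. 195.] [  86   86 3059] [0.638 0.027]
tan [290. 169.] [ 21  19 218] [ 0.714 -0.076]
tan [283. 225.] [ 43  44 394] [ 0.555 -0.06 ]
tan [294. 235.] [ 42  44 637] [ 0.525 -0.089]
tan [146. 226.] [ 22  22 285] [0.546 0.33 ]
tan [227. 231.] [ 22  25 308] [0.534 0.097]
tan [250. 243.] [ 9  7 30] [0.503 0.034]
black [261. 156.] [17 11 63] [0.751 0.005]
black [300. 190.] [11  9 39] [ 0.654 -0.104]
black [419. 254.] [ 20  20 196] [ 0.475 -0.439]
green [268. 112.] [ 18  19 171] [ 0.878 -0.013]
green [497. 222.] [ 8  9 34] [ 0.567 -0.656]
[[ 0.     1.    -0.001 -0.001]
 [-0.955 -0.    -0.296  0.03 ]
 [-0.296  0.001  0.955  0.159]
 [ 0.     0.     0.     1.   ]]
[0.60934335 0.00247769]
0 [True, True, True, True, True, True, True, True]
0.8 [True, True, True, False, True, True, True, True]
-0.8 [True, True, True, True, True, True, True, True]
1.57 [True, True, True, True, True, True, True, True]
```

```bash
cat >> h.py <<'E'
def look(p,zt,tz,yaw,move=True):
    # tcp pose so the wrist camera axis passes through (p,zt)
    q=quat(yaw);X=R.from_quat(q).as_matrix()[:,0]
    off=.0757-.31*(tz+.143-zt)
    t=np.r_[np.array(p)-off*X[:2],tz]
    ctrl.move_ptp(t,q); ctrl.pause(.3); return cam("wrist")
E
python3 - <<'E'
from h import *
import pickle
s=ctrl.get_state();p=s['eef_pos'];ctrl.movel([p[0],p[1],.4],speed=.3)
V={}
tile=[]
for n,p,zt,tz,yaw in (("blue",(.41,.30),.1,.30,np.pi/2),("st",(.61,0),.15,.42,np.pi/2),("st2",(.61,-.0),.15,.42,-np.pi/2),("or",(.375,-.293),.1,.30,np.pi/2),):
    try: K,T,im=look(p,zt,tz,yaw)
    except ctrl.MotionError as e:
        print(n,e)
        try: K,T,im=look(p,zt,tz,yaw-np.pi); print("flip ok")
        except ctrl.MotionError as e: print(n,e); continue
    V[n]=(K,T,im); tile.append(cv2.resize(im,(400,300)))
    print(n,ctrl.get_state()['time_s'])
pickle.dump(V,open("v.pkl","wb"))
while len(tile)<4: tile.append(tile[0]*0)
save(np.vstack([np.hstack(tile[:2]),np.hstack(tile[2:])]),"tile1.png")
E
```

```text
blue 2.65
st 4.3833
st2 7.05
or 10.025
```

View pics/tile1.png

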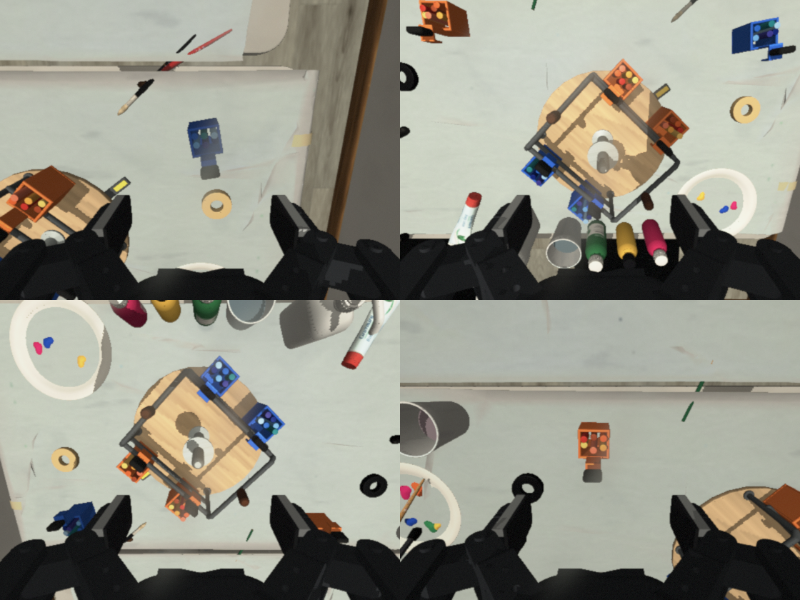

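The tile shows the spare cups' hooks and grips clearly, the base's yellow mark, and the stand at about 45° from square. The tape rolls are tan and black only. Next I need the pin and knob pixels.

Run:
```python
from h import *
import pickle
V=pickle.load(open("v.pkl","rb"))
a=V["st"][2][70:320,160:420];b=V["st2"][2][80:330,140:400]
save(np.hstack([a,b]),"st_crop.png",f=1.53)
```

```text
(no output)
```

View pics/st_crop.png

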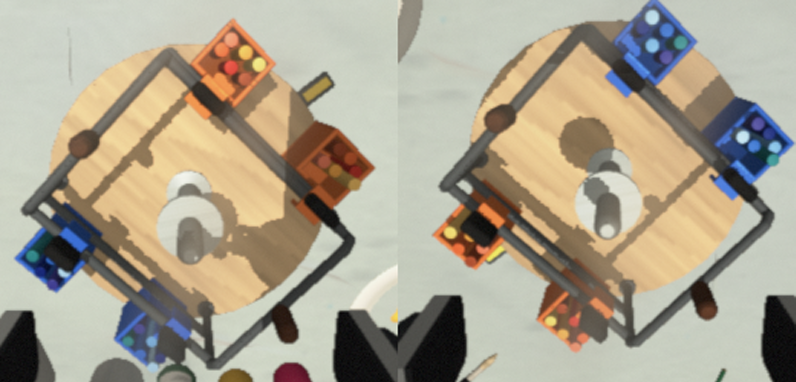

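Crop pixels I read (left, right): pin tip (190,257) and (608,231). Frame corners left are (168,55), (30,210), (213,362), (350,240); right are (583,30), (445,187), (632,340), (769,217).

Run:
```python
from h import *
import pickle
V=pickle.load(open("v.pkl","rb"))
A=V["st"];B=V["st2"]
fa=lambda p:np.array(p)/1.53+(160,70)
fb=lambda p:(np.array(p)-(398,0))/1.53+(140,80)
print("tip",tri([ray(*A[:2],fa((190,258))),ray(*B[:2],fb((608,231)))]))
ca=np.array([onz(*A[:2],fa(p),.145) for p in((168,55),(30,210),(213,362),(350,240))])
cb=np.array([onz(*B[:2],fb(p),.145) for p in((632,340),(769,217),(583,30),(445,187))])
print(ca,cb,ca.mean(0),cb.mean(0))
for c in (ca,cb):
    for i,j in((0,3),(1,2),(0,1),(3,2)): d=c[j]-c[i];print(np.hypot(*d).round(3),np.degrees(np.arctan2(d[1],d[0])).round(1))
# deck, yellow
for n in("st","st2"):
    K,T,im=V[n];H=hsv(im);
    m=(H[...,0]>22)&(H[...,0]<33)&(H[...,1]>110)&(H[...,2]>60)
    for c,s in blobs(m,25)[0]: print(n,"yel",c.round(1),s[2:],onz(K,T,c,.008).round(4))
    h,s_,v=H[...,0],H[...,1],H[...,2]
    m=((h<12)|(h>172))&(s_>60)&(v>25)&(v<110)
    for c,s in blobs(m,40)[0]: print(n,"brown",c.round(1),s[2:],onz(K,T,c,.19).round(4))
for n,k in(("blue","blue"),("or","orange")):
    K,T,im=V[n];m=masks(im)[k];H=hsv(im)
    for c,s in blobs(m,100)[0]: print(n,c.round(1),s,onz(K,T,c,.07).round(3))
    for k in("tan","black"):
      for c,s in blobs(masks(im)[k],100)[0]: print(n,k,c.round(1),s,onz(K,T,c,.018).round(3))
save(np.hstack([V["blue"][2][140:300,220:360],V["or"][2][140:300,220:360]]),"cups.png",f=2.8)
```

```text
tip [0.61400448 0.00522087 0.22814152]
[[ 0.47669031 -0.01137225]
 [ 0.6030733  -0.13041346]
 [ 0.75194736  0.02882074]
 [ 0.62985794  0.14602833]] [[ 0.47440191 -0.01629485]
 [ 0.59629874 -0.13384531]
 [ 0.74987892  0.0247982 ]
 [ 0.62318874  0.14471412]] [0.61539223 0.00826584] [0.61094208 0.00484304]
0.22 45.8
0.218 46.9
0.174 -43.3
0.169 -43.8
0.219 47.3
0.221 45.9
0.169 -44.0
0.174 -43.4
st yel [328.6 111.5] [ 8  8 50] [0.4834 0.0782]
st yel [421.5 273.8] [ 9 10 53] [0.7705 0.2631]
st brown [68.3 29.3] [  69   48 1731] [ 0.4045 -0.2113]
st brown [362.3 162.9] [ 30  30 310] [0.5378 0.0933]
st brown [383.1 170.9] [ 29  25 259] [0.5468 0.1175]
st brown [362.4 191.3] [16 20 49] [0.5706 0.0958]
st brown [377.1 192.4] [ 16  14 111] [0.5718 0.1129]
st brown [345.8 281.3] [ 16  25 198] [0.6864 0.0837]
st brown [362.  320.9] [23 31 49] [0.7441 0.1082]
st2 yel [114.   85.9] [ 8 12 56] [0.7741 0.2623]
st2 yel [174.1 231.5] [ 7  6 37] [0.5318 0.1913]
st2 yel [203.7 245.3] [12 10 46] [0.5052 0.1404]
st2 yel [239.9 289.2] [ 7  6 29] [0.4161 0.0784]
st2 brown [179.8  17.9] [ 48  38 312] [0.825
[... 1096 characters left out ...]
.6] [  0 320  11  19 123] [ 0.617 -0.114]
or [260.7 189. ] [250 172  32  48 590] [ 0.355 -0.315]
or [540.9 285.8] [ 509  258   51   65 1777] [0.48  0.036]
or tan [283.9 204.9] [279 198  11  14 118] [ 0.389 -0.288]
or tan [ 14.7 279. ] [  0 251  34  56 248] [ 0.499 -0.672]
or tan [481.6 303.9] [ 422  262  124   83 5595] [0.54  0.002]
or tan [385.8 356.7] [381 337  13  36 241] [ 0.633 -0.13 ]
or tan [553.2 352.1] [546 345  14  16 105] [0.624 0.127]
or tan [473.7 412. ] [460 404  30  16 327] [0.743 0.025]
or black [284.3 371.8] [    0   243   560   177 37513] [ 0.662 -0.287]
or black [142.2 294.6] [133 285  20  18 102] [ 0.524 -0.493]
or black [ 17.7 332. ] [  0 319  30  42 268] [ 0.588 -0.688]
```

View pics/cups.png

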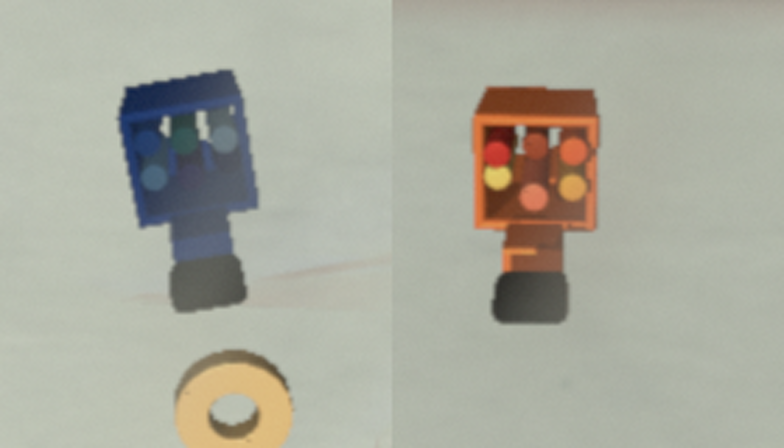

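Run:
```python
from h import *
import pickle
V=pickle.load(open("v.pkl","rb"))
f=lambda p,o=0:(np.array(p)-(o,0))/2.8+(220,140)
for n,o,cs,g in(("blue",0,((121,117),(241,102),(257,208),(139,226)),((170,268),(243,260),(245,303),(172,311))),("or",392,((476,120),(598,118),(598,228),(474,228)),((494,273),(568,273),(567,322),(495,322)))):
    K,T,_=V[n]
    P=np.array([onz(K,T,f(p,o),.07) for p in cs]);c=P.mean(0)
    for i in range(4): d=P[(i+1)%4]-P[i];print(np.hypot(*d).round(3),np.degrees(np.arctan2(d[1],d[0])).round(1))
    print(n,"rim centre",c)
    for z in(.133,.103): print(z,[onz(K,T,f(p,o),z).round(4) for p in g])
A=V["st"];B=V["st2"]
fa=lambda p:np.array(p)/1.53+(160,70)
for p in((318,88),(332,76),(303,101)): print(onz(*A[:2],fa(p),.008), fa(p))
print(onz(*V["blue"][:2],(np.array((119,186))*1.4),.008))
c=np.array([.612,.006])
for a in(136.3,128.5):
  for r in (.16,.175,.19): 
    p=np.r_[c+r*np.array([np.cos(np.radians(a)),np.sin(np.radians(a))]),.008]
    print(a,r,proj(*V["blue"][:2],p).round(1),proj(*A[:2],p).round(1))
save(V["blue"][2],"mark.png",(100,220,220,340),4)
```

```text
0.049 97.3
0.046 9.8
0.05 -80.8
0.047 -171.6
blue rim centre [0.40150754 0.30979694]
0.133 [array([0.4232, 0.3017]), array([0.4201, 0.3277]), array([0.4367, 0.3288]), array([0.4398, 0.3025])]
0.103 [array([0.4348, 0.3017]), array([0.4314, 0.3302]), array([0.4496, 0.3315]), array([0.453 , 0.3026])]
0.05 91.0
0.047 0.7
0.052 -90.0
0.047 177.4
or rim centre [ 0.37105506 -0.30289064]
0.133 [array([ 0.3902, -0.3166]), array([ 0.3902, -0.2901]), array([ 0.4093, -0.2905]), array([ 0.4093, -0.3166])]
0.103 [array([ 0.402 , -0.3189]), array([ 0.402 , -0.2899]), array([ 0.4229, -0.2903]), array([ 0.4229, -0.319 ])]
[0.5079929  0.14283896] [367.84313725 127.51633987]
[0.49574188 0.15658711] [376.99346405 119.67320261]
[0.52145252 0.12791182] [358.03921569 136.0130719 ]
[0.50954119 0.13821077]
136.3 0.16 [150.4 251.9] [352.1 120. ]
136.3 0.175 [156.9 244.8] [359. 113.]
136.3 0.19 [163.4 237.7] [366.  105.9]
128.5 0.16 [161.9 262.2] [360.5 130.3]
128.5 0.175 [169.5 256.3] [368.2 124.4]
128.5 0.19 [177.1 250.2] [375.9 118.4]
```

View pics/mark.png

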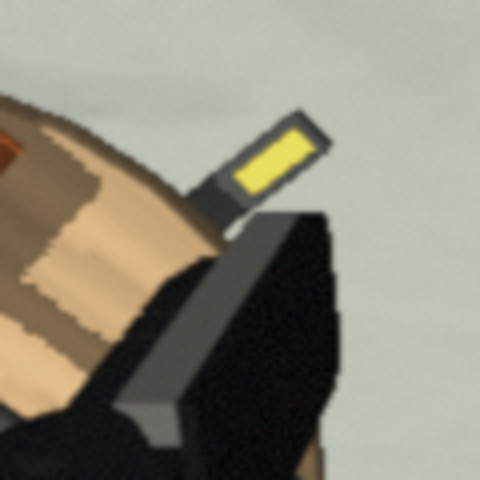

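Tongue tip is at (179,252) in the wrist image, so the mark is at 128.5° from the centre, while the stand's orange side faces 136°; the stand currently sits slightly off a stop. Cup rims fit 47–52 mm, as given. I'll pick up the blue cup.

```bash
cat >> h.py <<'E'
C=np.array([.6125,.006])
def u(deg): return np.array([np.cos(np.radians(deg)),np.sin(np.radians(deg))])
def rep(t=""):
    s=ctrl.get_state(); print(t,"t%.1f"%s['time_s'],"p",s['eef_pos'].round(4),"gap %.4f"%s['finger_gap'],"gf %.0f"%s['grasp_force'],"F",s['ft_force'].round(1),"q7 %.2f"%s['qpos'][6]); return s
def down(z,speed=.05,step=.006,fmax=6):
    # straight descent in steps, stopping on contact
    f0=ctrl.get_state()['ft_force'].copy()
    while True:
        s=ctrl.get_state(); p=s['eef_pos']
        if p[2]<=z+.0006: return True
        if np.linalg.norm(s['ft_force']-f0)>fmax: print("contact",s['ft_force']-f0,p); return False
        tgt[2]=max(z,tgt[2]-step) if tgt[2]>z else z
        ctrl.movel(tgt.copy(),speed=speed)
        if tgt[2]<=z: return np.linalg.norm(ctrl.get_state()['ft_force']-f0)<=fmax
tgt=np.zeros(3)
def settgt(p): tgt[:]=p
E
python3 - <<'E'
from h import *
g=np.array([.4356,.3150]);rail=C+.085*u(-43.7)
for a,b in((8.4,136.3),(188.4,316.3)):
    for p,y in((g,a),(rail,b)):
        r=ctrl.inverse_kinematics(np.r_[p,.3],quat(np.radians(y)));print(y,None if r is None else r.round(2))
for a,b in((0,-43.7),(180,136.3)):
    for p,y in((np.array([.4055,-.303]),a),(C+.085*u(136.3),b)):
        r=ctrl.inverse_kinematics(np.r_[p,.3],quat(np.radians(y)));print(y,None if r is None else r.round(2))
E
```

```text
8.4 [-0.55  0.12 -0.16  1.78  0.02  1.24 -0.57]
136.3 [-0.65  0.54  0.98  1.48 -0.45  1.36  2.73]
188.4 [-1.02  0.11  0.34  1.8  -0.04  1.24  2.62]
316.3 [-0.72  0.61  1.12  1.48 -0.55  1.39 -0.34]
0 [-0.51  0.04  1.12  1.89 -0.04  1.23  0.62]
-43.7 [-0.64  0.15  0.5   1.77 -0.08  1.24 -0.88]
180 [-0.78  0.13  1.46  1.89 -0.13  1.24 -2.42]
136.3 [-0.95  0.19  0.86  1.78 -0.15  1.24  2.33]
```

Run:
```python
from h import *
g=np.array([.4356,.3150]);q=quat(np.radians(188.4))
p=ctrl.get_state()['eef_pos'];ctrl.movel([p[0],p[1],.36],speed=.3)
ctrl.move_ptp(np.r_[g,.30],q); ctrl.move_gripper(.05,60)
ctrl.movel(np.r_[g,.15],speed=.2); ctrl.movel(np.r_[g,.107],speed=.06); rep("at")
ctrl.move_gripper(0,60); rep("grip")
ctrl.movel(np.r_[g,.16],speed=.1);ctrl.pause(.3); rep("lift")
K,T,im=cam("wrist"); save(im,"w_blue.png"); np.save("w_blue.npy",im)
```

```text
at t14.8 p [0.4358 0.3151 0.1071] gap 0.0501 gf 0 F [-0.4  0.1  0.6] q7 2.66
grip t15.2 p [0.4358 0.3152 0.1076] gap 0.0107 gf 59 F [ 0.4 -1.1  3.7] q7 2.66
lift t16.2 p [0.4352 0.3147 0.1593] gap 0.0110 gf 59 F [-0.5  0.4 -1.3] q7 2.64
```

View pics/w_blue.png

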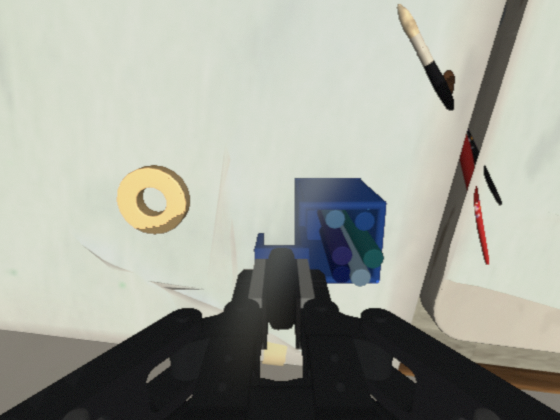

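The cup is held square in the fingers (body at x 295–385, y 180–280). Carrying it to the blue rail.

```bash
cat >> h.py <<'E'
def chk(name,tag):
    a=np.load(name); b=cam("wrist")[2]; k=tag
    ca=[c for c,s in blobs(masks(a)[k],300)[0]];
    cb=[(c.round(0),s[4]) for c,s in blobs(masks(b)[k],300)[0]]; print("ref",np.array(ca).round(0),"now",cb); return b
E
python3 - <<'E'
from h import *
g=np.array([.4356,.3150]);rail=C+.0865*u(-43.7);q=quat(np.radians(316.3))
ctrl.movel(np.r_[g,.38],speed=.25)
ctrl.move_ptp(np.r_[rail,.38],q);ctrl.pause(.3);rep("over")
ctrl.movel(np.r_[rail,.27],speed=.15);rep("above")
b=chk("w_blue.npy","blue");save(b,"w_blue2.png")
E
```

```text
over t20.0 p [ 0.675  -0.0536  0.38  ] gap 0.0110 gf 59 F [-0.4 -0.  -1.3] q7 -0.25
above t20.9 p [ 0.6756 -0.0542  0.2712] gap 0.0109 gf 59 F [-0.2  0.2 -0.4] q7 -0.20
ref [[366. 211.]
 [329. 267.]] now [(array([298., 129.]), np.int32(421)), (array([365., 211.]), np.int32(1623)), (array([330., 267.]), np.int32(811))]
```

View pics/w_blue2.png

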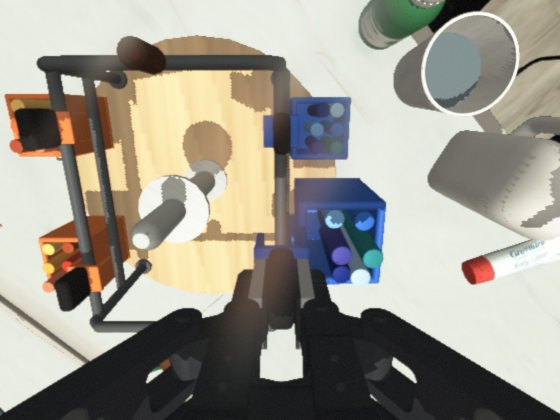

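The rail runs vertically at column 281, exactly in line with the fingers, and the neighbouring cup is clear. Lowering.

```bash
cat >> h.py <<'E'
def descend(p,z0,z1,fmax=8,step=.008,speed=.06):
    f0=ctrl.get_state()['ft_force'].copy();z=z0
    while z>z1:
        z=max(z1,z-step);ctrl.movel(np.r_[p,z],speed=speed);F=ctrl.get_state()['ft_force']-f0
        if np.linalg.norm(F)>fmax: print("contact z",z,F.round(1));return z
    return z
E
python3 - <<'E'
from h import *
rail=C+.0865*u(-43.7)
z=descend(rail,.27,.160);rep("low")
if z<.165:
    ctrl.move_gripper(.035,60);rep("open")
    ctrl.movel(np.r_[rail,.30],speed=.12);rep("up")
K,T,im=cam("wrist");save(im,"w_blue3.png")
E
```

```text
low t24.9 p [ 0.675  -0.0537  0.1598] gap 0.0109 gf 59 F [ 0.3 -0.1 -1.3] q7 -0.14
open t25.2 p [ 0.6751 -0.0538  0.1602] gap 0.0346 gf 0 F [-1.2 -0.3 -0.1] q7 -0.14
up t26.6 p [ 0.6746 -0.0534  0.2988] gap 0.0345 gf 0 F [-0.2 -0.1 -0.8] q7 -0.21
```

View pics/w_blue3.png

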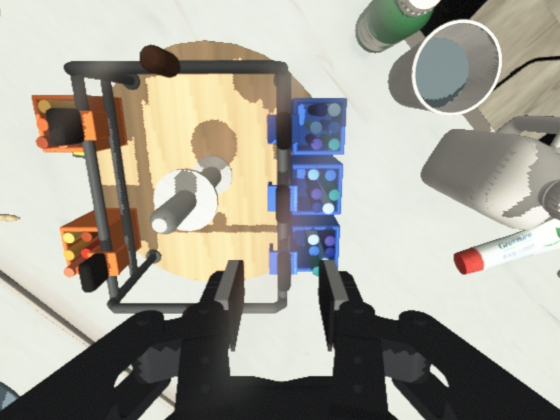

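Three blue cups now hang evenly at (315,125), (315,190) and (315,245). Now the orange cup.

Run:
```python
from h import *
g=np.array([.4056,-.3030]);q=quat(0)
p=ctrl.get_state()['eef_pos'];ctrl.movel([p[0],p[1],.38],speed=.25)
ctrl.move_ptp(np.r_[g,.30],q); ctrl.move_gripper(.05,60)
ctrl.movel(np.r_[g,.15],speed=.2); ctrl.movel(np.r_[g,.107],speed=.06)
ctrl.move_gripper(0,60); rep("grip")
ctrl.movel(np.r_[g,.16],speed=.1);ctrl.pause(.3); rep("lift")
K,T,im=cam("wrist"); np.save("w_or.npy",im)
ctrl.movel(np.r_[g,.38],speed=.25)
rail=C+.0865*u(136.3);q=quat(np.radians(-43.7))
ctrl.move_ptp(np.r_[rail,.38],q);ctrl.pause(.3)
ctrl.movel(np.r_[rail,.27],speed=.15);rep("above")
b=chk("w_or.npy","orange");save(b,"w_or2.png")
```

```text
grip t31.0 p [ 0.4061 -0.3032  0.1075] gap 0.0108 gf 59 F [-1.1  0.9  2.6] q7 1.04
lift t31.9 p [ 0.4052 -0.3028  0.1595] gap 0.0107 gf 59 F [-0.3  0.6 -0.3] q7 0.97
above t37.0 p [0.5508 0.0658 0.271 ] gap 0.0106 gf 59 F [ 0.2  0.1 -0.5] q7 -0.87
ref [[221. 223.]] now [(array([265., 146.]), np.int32(383)), (array([224., 224.]), np.int32(4883))]
```

View pics/w_or2.png

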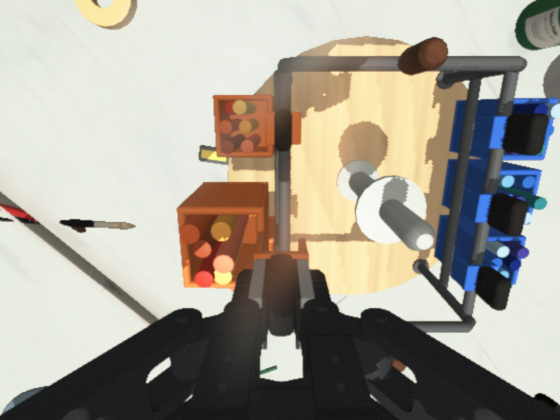

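The rail is at column 282, in line with the fingers, and the gap is clear. Lowering.

Run:
```python
from h import *
import pickle
rail=C+.0865*u(136.3)
z=descend(rail,.27,.160);rep("low")
if z<.165:
    ctrl.move_gripper(.035,60);rep("open")
    ctrl.movel(np.r_[rail,.30],speed=.12);rep("up")
    ctrl.movel(np.r_[rail,.42],speed=.3)
a=cam("wrist");save(a[2],"w_or3.png")
K,T,im=cam("top"); M=masks(im)
for k in("tan","black","yellow"):
    for c,s in blobs(M[k])[0]:
        if 90<c[0]<545 and 120<c[1]<318: print(k,c.round(1),s[2:],onz(K,T,c,.018 if k!="yellow" else .008).round(4))
```

```text
low t41.0 p [0.5498 0.0657 0.1597] gap 0.0107 gf 59 F [ 0.3 -0.4 -0.6] q7 -0.81
open t41.4 p [0.5501 0.0658 0.1602] gap 0.0350 gf 0 F [ 0.2 -0.2 -0.9] q7 -0.81
up t42.7 p [0.5493 0.0657 0.2989] gap 0.0350 gf 0 F [-0.  0. -0.] q7 -0.88
tan [173.  148.8] [ 8  9 49] [0.769  0.2589]
tan [260.2 196.4] [  68   87 2376] [0.634  0.0066]
tan [283.3 224.6] [ 43  44 426] [ 0.5546 -0.0596]
tan [293.4 235.3] [ 43  44 652] [ 0.5246 -0.0882]
tan [145.8 226.2] [ 22  21 293] [0.5459 0.329 ]
tan [516.4 233.2] [19 24 36] [ 0.5374 -0.7095]
tan [250.5 243.2] [ 8  7 33] [0.5011 0.032 ]
tan [260.1 254.8] [10  6 35] [0.4691 0.0046]
black [261.6 156. ] [16 10 49] [0.7503 0.0044]
black [281.3 172.9] [11  8 35] [ 0.702  -0.0523]
black [231.  205.8] [ 17  47 232] [0.6062 0.0888]
black [298.9 189.5] [11  9 31] [ 0.6549 -0.1027]
black [509.1 216.6] [11 10 34] [ 0.5838 -0.6909]
black [419.5 254.2] [ 20  19 183] [ 0.4759 -0.4396]
```

View pics/w_or3.png

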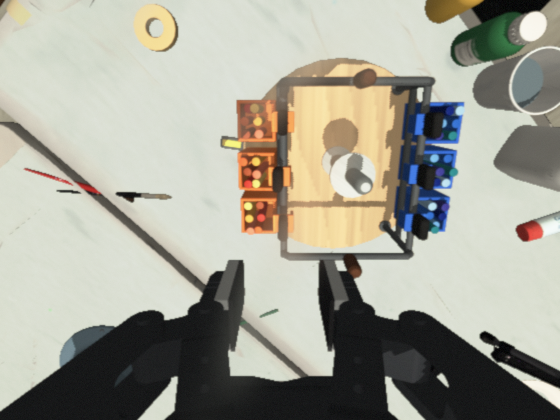

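Three orange cups now hang evenly at (255,120), (255,170) and (258,215). Nothing else has moved. Next I refine the pin position from pixels already seen (tip at (145,237), (424,240), (162,224), (364,185)) and measure the rolls close up.

```bash
cat >> h.py <<'E'
def roll(k,p0,yaw):
    K,T,im=look(p0,.018,.30,yaw); H=hsv(im);h,s,v=H[...,0],H[...,1],H[...,2]
    m=((h>10)&(h<25)&(s>70)) if k=="tan" else (v<75)
    e=proj(K,T,np.r_[p0,.018]); best=None
    for c,st in blobs(m,150)[0]:
        if st[1]<250 and st[2]<110 and st[3]<110 and (best is None or np.hypot(*(c-e))<np.hypot(*(best[0]-e))): best=(c,st)
    if best is None: save(im,"roll_dbg.png"); return None
    c,st=best; L=blobs(m,150)[1]; lab=L[st[1]:st[1]+st[3],st[0]:st[0]+st[2]]; l=np.bincount(lab[lab>0]).argmax()
    cn=max(cv2.findContours((L==l).astype(np.uint8),cv2.RETR_EXTERNAL,cv2.CHAIN_APPROX_NONE)[0],key=len)[:,0]
    P=np.array([onz(K,T,x,.018) for x in cn]).astype(np.float32)
    # hole: background pixels enclosed by the ring, seen at the top face
    hm=(L!=l).astype(np.uint8); hol=[cc for cc,ss in blobs(hm,60)[0] if st[0]<cc[0]<st[0]+st[2] and st[1]<cc[1]<st[1]+st[3] and ss[4]<1500]
    (cx,cy),r=cv2.minEnclosingCircle(P); 
    print(k,"px",c.round(1),"c",round(cx,4),round(cy,4),"r",round(r,4),"hole",[onz(K,T,x,.012).round(4) for x in hol]); return np.array([cx,cy])
E
python3 - <<'E'
from h import *
s=ctrl.get_state();Tw=np.array(ctrl.camera_params("wrist")["camera_from_world"]);K=np.array(ctrl.camera_params("wrist")["K"])
def TT(p,q): t=np.eye(4);t[:3,:3]=R.from_quat(q).as_matrix();t[:3,3]=p;return t
X=Tw@TT(s['eef_pos'],s['tcp_rot'])
rs=[]
for p,y,uv in(([.6756,-.0542,.2712],316.3,(145,237)),([.5508,.0658,.2710],-43.7,(424,240)),([.6746,-.0534,.2988],316.3,(162,224)),(s['eef_pos'],-43.7,(364,185))):
    T=X@np.linalg.inv(TT(p,quat(np.radians(y))));print(onz(K,T,uv,.225).round(4));rs.append(ray(K,T,uv))
print("tri",tri(rs))
a=roll("tan",np.array([.546,.332]),np.pi/2)
E
```

```text
[0.6167 0.0052]
[0.6138 0.0062]
[0.6155 0.0046]
[0.6122 0.009 ]
tri [0.61333985 0.00522411 0.22029382]
tan px [276.4 213.1] c 0.5475 0.3323 r 0.0312 hole []
```

```bash
cat >> h.py <<'E'
PIN=np.array([.6138,.0055])
def pick_roll(a,yaw):
    q=quat(np.radians(yaw)); ctrl.move_gripper(.085,40)
    ctrl.move_ptp(np.r_[a,.15],q);ctrl.movel(np.r_[a,.03],speed=.2);z=descend(a,.03,.001,step=.015)
    ctrl.move_gripper(0,40);rep("grip");ctrl.movel(np.r_[a,.03],speed=.08);ctrl.movel(np.r_[a,.36],speed=.3);ctrl.pause(.2);s=rep("lift");return s['finger_gap']
def place_roll(zr,yaw):
    ctrl.move_ptp(np.r_[PIN,.36],quat(np.radians(yaw)));ctrl.pause(.2);s=rep("over")
    if s['finger_gap']<.055: return False
    ctrl.movel(np.r_[PIN,.24],speed=.15)
    z=descend(PIN,.24,zr+.002,fmax=10);rep("low");return z
def rel_up():
    ctrl.move_gripper(.08,40);rep("open");ctrl.movel(np.r_[PIN,.30],speed=.15);ctrl.movel(np.r_[PIN,.42],speed=.3)
E
python3 - <<'E'
from h import *
for y in(46.3,226.3):
    print(y,[None if r is None else r.round(2) for r in(ctrl.inverse_kinematics(np.r_[p,.15],quat(np.radians(y))) for p in(np.array([.5475,.3323]),PIN,np.array([.475,-.44])))])
E
```

```text
46.3 [array([-0.83,  0.45,  0.29,  1.7 , -0.15,  1.01,  0.31]), array([-0.46,  0.43,  0.49,  1.78, -0.23,  0.99,  0.92]), array([ 0.04,  0.61,  0.88,  1.7 , -0.53,  1.08,  1.9 ])]
226.3 [array([ 0.24,  0.83, -1.25,  1.65,  0.82,  1.28,  2.78]), array([-0.99,  0.9 ,  1.37,  1.8 , -0.93,  1.27, -1.69]), array([-0.18,  0.96,  1.37,  1.71, -0.98,  1.32, -0.94])]
```

Run:
```python
from h import *
a=np.array([.5475,.3323])
g=pick_roll(a,46.3)
if .055<g<.068:
    z=place_roll(.160,46.3);print(z)
    if z and z<.17: rel_up()
    cam_=cam("wrist")[2];save(cam_,"w_tan.png",(140,100,420,320),1.5)
```

```text
grip t48.4 p [0.5483 0.3327 0.002 ] gap 0.0607 gf 43 F [-0.4 -0.3  3.9] q7 0.36
lift t50.4 p [0.5467 0.3319 0.3578] gap 0.0605 gf 43 F [ 0.8 -0.6 -0.9] q7 0.27
over t51.9 p [0.6139 0.0079 0.3597] gap 0.0606 gf 43 F [-0.5 -0.1 -0.7] q7 0.83
low t55.6 p [0.614  0.0055 0.162 ] gap 0.0611 gf 43 F [0.2 0.1 0.6] q7 0.91
0.162
open t55.9 p [0.6136 0.0055 0.1619] gap 0.0801 gf 0 F [-1.3 -0.1 -0.1] q7 0.91
```

Run:
```python
from h import *
a=roll("black",np.array([.475,-.44]),np.radians(46.3))
rep()
if a is not None and np.hypot(*(a-(.475,-.44)))<.06:
    g=pick_roll(a,46.3)
    if .055<g<.068:
        z=place_roll(.178,46.3);print(z)
        if z and z<.19: rel_up()
K,T,im=cam("wrist");save(im,"w_blk.png")
```

```text
black px [271.7 223.4] c 0.4829 -0.4546 r 0.0248 hole []
 t59.6 p [ 0.4349 -0.4009  0.3001] gap 0.0802 gf 0 F [-0.6 -1.2 -0.2] q7 1.71
contact z 0.001 [-0.8  2.6 12.6]
grip t62.5 p [ 0.4932 -0.4478  0.0111] gap 0.0577 gf 41 F [-4.4 21.6 49.3] q7 1.97
lift t64.5 p [ 0.4825 -0.4539  0.3581] gap -0.0001 gf 0 F [-0.3 -0.7 -0.4] q7 1.78
```

View pics/w_blk.png

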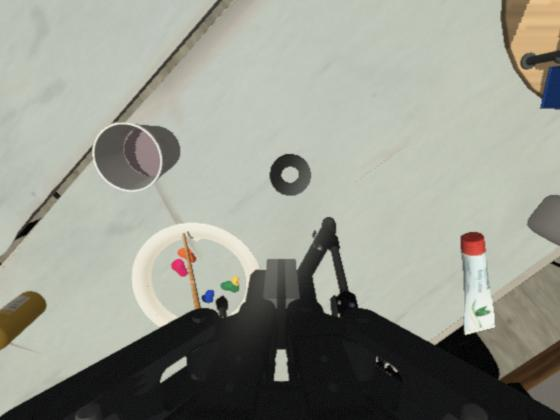

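The black roll was mis-measured (partial mask, r 25 mm) and slipped out. It now lies at pixel (290,174), intact, with a tripod foot near (330,222). Measuring again with a better mask and a size check.

```bash
cat >> h.py <<'E'
def ring(im,K,T,e,vmax=120):
    # ellipse of the dark ring nearest pixel e, and its hole
    m=(hsv(im)[...,2]<vmax).astype(np.uint8); cs,hi=cv2.findContours(m,cv2.RETR_CCOMP,cv2.CHAIN_APPROX_NONE)
    for i,c in enumerate(cs):
        if hi[0][i][3]>=0 and len(c)>15:
            hc=c[:,0].mean(0)
            if np.hypot(*(hc-e))<45:
                P=np.array([onz(K,T,x,.018) for x in cs[hi[0][i][3]][:,0]]).astype(np.float32)
                H=np.array([onz(K,T,x,.018) for x in c[:,0]]).astype(np.float32)
                o=cv2.minEnclosingCircle(P);h=cv2.minEnclosingCircle(H);print("outer",np.round(o[0],4),round(o[1],4),"hole",np.round(h[0],4),round(h[1],4))
                if .027<o[1]<.036: yield np.array(o[0])
E
python3 - <<'E'
from h import *
K,T,im=cam("wrist")
c=list(ring(im,K,T,(290,174)));print(c, "foot",onz(K,T,(328,225),.02).round(3),onz(K,T,(328,225),.0).round(3))
p=c[0] if c else onz(K,T,(290,174),.018);print(p)
K,T,im=look(p,.018,.30,np.radians(46.3));np.save("blk.npy",im);rep()
e=proj(K,T,np.r_[p,.018]);print(e)
for v in(90,120,150): print(list(ring(im,K,T,e,v)))
K,T,im=cam("scene");e=proj(K,T,np.r_[p,.018]).astype(int);a=im[max(0,e[1]-100):e[1]+100,max(0,e[0]-130):e[0]+130]
save(np.hstack([cv2.resize(np.load("blk.npy"),(400,300)),cv2.resize(a,(390,300))]),"blk2.png")
E
```

```text
outer [ 0.5013 -0.4529] 0.0306 hole [ 0.5009 -0.4529] 0.0144
[array([ 0.50126302, -0.45294496])] foot [ 0.599 -0.464] [ 0.606 -0.467]
[ 0.50126302 -0.45294496]
 t65.3 p [ 0.4611 -0.4154  0.3011] gap 0.0001 gf 0 F [-0.7  0.  -0.1] q7 1.75
[281.03350818 211.81242139]
[]
outer [ 0.5007 -0.4524] 0.0313 hole [ 0.5001 -0.4517] 0.0138
[array([ 0.5006547 , -0.45236409])]
outer [ 0.501  -0.4525] 0.032 hole [ 0.4999 -0.4517] 0.0135
[array([ 0.50098437, -0.45251021])]
```

View pics/blk2.png

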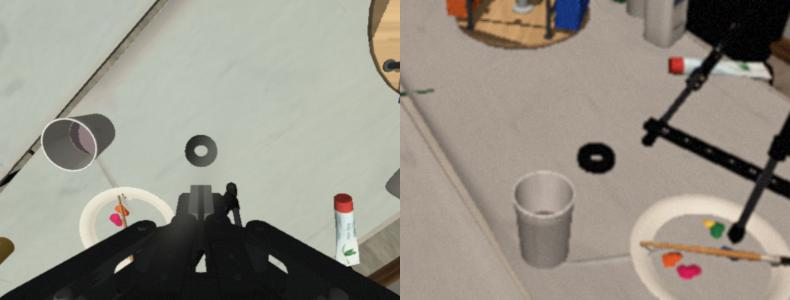

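The ring at (200,150) in the left panel is flat and clear, with radius 31 mm and hole 14 mm, which matches the given size. Retrying.

Run:
```python
from h import *
a=np.array([.5006,-.4522])
g=pick_roll(a,46.3)
if .055<g<.068:
    z=place_roll(.178,46.3);print(z)
    if z and z<.19: rel_up()
K,T,im=cam("wrist");np.save("after.npy",im);np.save("afterT.npy",T)
K2,T2,t=cam("top");np.save("aftertop.npy",t)
```

```text
grip t68.7 p [ 0.501  -0.4529  0.0018] gap 0.0592 gf 43 F [ 0.4 -1.2  2.4] q7 1.95
lift t70.7 p [ 0.5002 -0.4515  0.358 ] gap 0.0593 gf 43 F [ 0.3  0.1 -0.5] q7 1.77
over t72.6 p [0.6138 0.0039 0.3601] gap 0.0592 gf 43 F [-0.6  0.7  0.3] q7 0.96
low t75.8 p [0.614  0.0054 0.1799] gap 0.0597 gf 43 F [-0.1 -0.2  0.3] q7 1.07
0.18
open t76.1 p [0.6139 0.0055 0.1801] gap 0.0799 gf 0 F [-0.1 -0.4  0.6] q7 1.07
```

Both rolls read as placed. Now turning the stand with knob_a in an arc of about +172°, logging the tangential force to feel the stops.

```bash
cat >> h.py <<'E'
KZ=.174
def kpose(a,off=-90): return np.r_[PIN+.108*u(a),KZ],quat(np.radians(a+off))
def grab(a,off=-90,eff=30):
    p,q=kpose(a,off); ctrl.move_gripper(.06,eff)
    ctrl.move_ptp(np.r_[p[:2],.36],q);ctrl.movel(np.r_[p[:2],.24],speed=.2);descend(p[:2],.24,KZ,step=.02)
    ctrl.move_gripper(0,eff);return rep("grab")
def sweep(a0,a1,off=-90,step=7.5,speed=.07):
    n=int(np.ceil(abs(a1-a0)/step));a=a0
    for b in np.linspace(a0,a1,n+1)[1:]:
        p,q=kpose(b,off)
        try: ctrl.movel(p,q,speed=speed)
        except ctrl.MotionError as e: print("stop at",a,e);return a
        a=b;s=ctrl.get_state();t=u(b+90);print("%.1f:%.1f/%.1f"%(b,s['ft_force'][:2]@t,s['ft_force'][:2]@u(b)),end="  ")
    print();return a
def letgo():
    p=ctrl.get_state()['eef_pos'];ctrl.move_gripper(.06);ctrl.movel([p[0],p[1],.30],speed=.15);ctrl.movel([p[0],p[1],.42],speed=.3)
E
python3 - <<'E'
from h import *
K=np.array(ctrl.camera_params("wrist")["K"]);im=np.load("after.npy");T=np.load("afterT.npy");v=hsv(im)
for z,r in((.196,.022),(.196,.029),(.16,.045)):
    print(z,r,[v[int(q[1]),int(q[0])].tolist() for q in(proj(K,T,np.r_[PIN+r*u(a),z]) for a in range(0,360,60))])
s=grab(46.4)
if .012<s['finger_gap']<.024:
    a=sweep(46.4,218.4);rep(a)
E
```

```text
0.196 0.022 [[13, 79, 90], [12, 95, 94], [13, 61, 59], [18, 27, 47], [8, 25, 41], [11, 49, 57]]
0.196 0.029 [[12, 84, 97], [14, 101, 106], [15, 102, 50], [20, 102, 170], [15, 84, 85], [14, 58, 57]]
0.16 0.045 [[17, 93, 226], [15, 101, 177], [22, 80, 249], [21, 84, 247], [21, 79, 249], [17, 96, 149]]
grab t82.3 p [0.6886 0.0835 0.1744] gap 0.0172 gf 29 F [ 0.4 -0.7 -0.4] q7 -0.44
53.9:-9.6/1.4  61.4:-9.4/0.7  68.8:-5.9/0.3  76.3:-4.9/0.2  83.8:-5.3/-1.4  91.3:-8.6/-1.6  98.7:-7.7/-1.1  106.2:-6.6/-2.7  113.7:-5.1/-2.0  121.2:-1.9/-1.3  128.7:-2.0/-3.0  136.1:-7.1/-4.1  143.6:-8.0/-4.6  151.1:-8.4/-4.2  158.6:-6.0/-3.8  166.1:-4.7/-2.6  173.5:-4.9/-1.4  181.0:-9.1/-1.9  188.5:-10.8/0.1  196.0:-11.3/0.1  203.4:-9.5/0.1  210.9:-7.1/0.3  218.4:-4.3/0.1  
218.4 t90.3 p [ 0.5273 -0.061   0.174 ] gap 0.0172 gf 32 F [-2.7  3.3  4.8] q7 2.47
```

Run:
```python
from h import *
letgo()
K,T,im=look(C,.15,.42,np.pi/2);np.save("fin1.npy",im);np.save("fin1T.npy",T)
K,T,im2=look(C,.15,.42,-np.pi/2);np.save("fin2.npy",im2);np.save("fin2T.npy",T);rep()
ctrl.pause(.1)
save(np.vstack([np.hstack([im[60:310,150:415],im2[60:310,145:410]])]),"fin.png",f=1.5)
```

```text
t96.1 p [0.6648 0.0059 0.42  ] gap 0.0598 gf 0 F [ 0.   0.2 -0.1] q7 -1.18
```

View pics/fin.png

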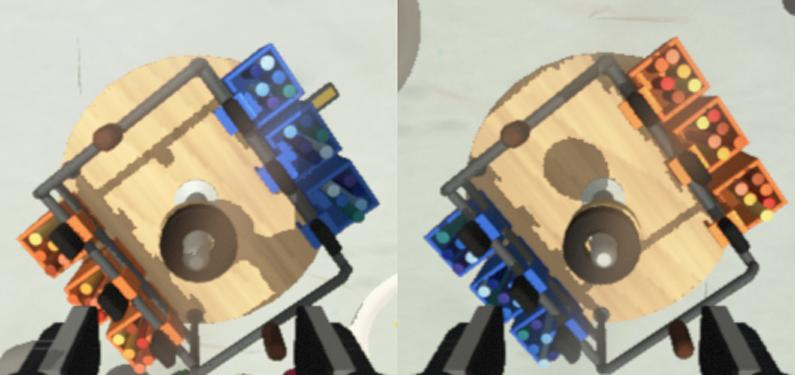

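Both trios hang in place and the rolls are stacked on the pin. Corners left: (203,66), (43,190), (195,368), (348,268); right: (606,62), (447,188), (602,367), (755,266); mark near (325,96). Checking the angles numerically.

Run:
```python
from h import *
import pickle
V=pickle.load(open("v.pkl","rb"))
K=V["st"][0];A=np.load("fin1T.npy");B=np.load("fin2T.npy")
fa=lambda p:np.array(p)/1.5+(150,60)
fb=lambda p:(np.array(p)-(397.5,0))/1.5+(145,60)
for T,f,cs in((A,fa,((203,66),(43,190),(195,368),(348,268))),(B,fb,((602,367),(755,266),(606,62),(447,188)))):
    c=np.array([onz(K,T,f(p),.145) for p in cs]);print(c.mean(0).round(4))
    for i,j in((0,3),(1,2),(0,1),(3,2)): d=c[j]-c[i];print(np.hypot(*d).round(3),np.degrees(np.arctan2(d[1],d[0])).round(1),end="; ")
    print()
im=np.load("fin1.npy")
for n,K_,T,i,e in(("fin1",K,A,im,(366,124)),("st",K,V["st"][1],V["st"][2],(367,127)),("blue",K,V["blue"][1],V["blue"][2],(168,260))):
    H=hsv(i);m=(H[...,0]>18)&(H[...,0]<35)&(H[...,1]>110)&(H[...,2]>60)
    y=[(c,s) for c,s in blobs(m,12)[0] if np.hypot(*(c-e))<14]
    for c,s in y:
        p=onz(K_,T,c,.008)
        for cc in (C,PIN): d=p-cc;print(n,s[2:],p.round(4),np.hypot(*d).round(3),np.degrees(np.arctan2(d[1],d[0])).round(1))
v=hsv(im)
for a,b in(("z",0),): pass
T=A
for z,r in((.196,.022),(.17,.045)): print(z,[v[int(q[1]),int(q[0])].tolist() for q in(proj(K,T,np.r_[PIN+r*u(a),z]) for a in range(0,360,60))])
```

```text
[0.6146 0.0085]
0.217 37.2; 0.218 36.6; 0.17 -53.6; 0.172 -53.3; 
[0.6121 0.0045]
0.22 37.1; 0.22 37.7; 0.172 -52.9; 0.17 -53.0; 
fin1 [15 13 91] [0.5066 0.1439] 0.174 127.5
fin1 [15 13 91] [0.5066 0.1439] 0.175 127.7
st [ 19  15 121] [0.5085 0.1412] 0.171 127.5
st [ 19  15 121] [0.5085 0.1412] 0.172 127.8
blue [ 20  17 152] [0.5086 0.1406] 0.17 127.7
blue [ 20  17 152] [0.5086 0.1406] 0.171 127.9
0.196 [[15, 97, 100], [15, 92, 111], [15, 91, 112], [14, 92, 80], [12, 85, 51], [14, 96, 64]]
0.17 [[19, 92, 234], [20, 88, 240], [16, 95, 170], [34, 7, 245], [21, 89, 242], [17, 100, 150]]
```

Blue faces about 127.0° and the mark is at 127.7–128.5°. The arm lagged slightly, so I'll do one small corrective nudge of about +1° and measure the change from the knob blobs.

Run:
```python
from h import *
def ang():
    d=ctrl.get_state()['eef_pos'][:2]-PIN;return np.degrees(np.arctan2(d[1],d[0]))%360
def knob(im,K,T):
    H=hsv(im);m=((H[...,0]<12)|(H[...,0]>172))&(H[...,1]>60)&(H[...,2]>25)&(H[...,2]<110)
    return [(c.round(1),s[4],onz(K,T,c,.19).round(4)) for c,s in blobs(m,80)[0] if abs(np.hypot(*(onz(K,T,c,.19)-C))-.108)<.03]
K=np.array(ctrl.camera_params("wrist")["K"])
print("before",knob(np.load("fin1.npy"),K,np.load("fin1T.npy")),knob(np.load("fin2.npy"),K,np.load("fin2T.npy")))
ctrl.move_ptp(np.r_[PIN+.108*u(217),.42],quat(np.radians(127)))
s=grab(217.0);print(ang())
if .012<s['finger_gap']<.024:
    sweep(217.0,219.3,step=1.2,speed=.03);ctrl.pause(.4);print(ang());rep()
letgo()
K,T,im=look(C,.15,.42,np.pi/2);a=knob(im,K,T);np.save("fin3.npy",im);np.save("fin3T.npy",T)
K,T,im=look(C,.15,.42,-np.pi/2);np.save("fin4.npy",im);np.save("fin4T.npy",T);print("after",a,knob(im,K,T));rep()
```

```text
before [(array([210.1, 207.2]), np.int32(104), array([ 0.5925, -0.0766])), (array([188.4, 231.3]), np.int32(93), array([ 0.6225, -0.1044])), (array([332. , 287.5]), np.int32(199), array([0.6984, 0.0706]))] [(array([369.5, 169.9]), np.int32(180), array([ 0.6759, -0.0931])), (array([381.3, 182.2]), np.int32(122), array([ 0.6617, -0.1077])), (array([357.9, 193.2]), np.int32(97), array([ 0.6489, -0.0818])), (array([334., 287.]), np.int32(192), array([ 0.5272, -0.0601]))]
grab t102.4 p [ 0.5282 -0.0602  0.1743] gap 0.0170 gf 30 F [ 2.  -1.6  0.4] q7 1.89
217.51579163259655
218.2:-2.2/0.8  219.3:-4.3/2.1  
218.24904491372416
 t103.3 p [ 0.5292 -0.0612  0.1743] gap 0.0172 gf 30 F [-4.4  1.3  5.6] q7 1.93
after [(array([209.9, 206.2]), np.int32(86), array([ 0.5913, -0.0767])), (array([189.4, 232.3]), np.int32(86), array([ 0.6237, -0.1034])), (array([332.8, 287.3]), np.int32(199), array([0.6979, 0.0715]))] [(array([371.7, 167.4]), np.int32(109), array([ 0.6788, -0.0954])), (array([381.1, 181. ]), np.int32(124), array([ 0.6632, -0.1074])), (array([334.6, 286.1]), np.int32(191), array([ 0.5285, -0.0608]))]
 t109.4 p [0.6648 0.0059 0.42  ] gap 0.0601 gf 0 F [-0.5 -0.3 -0.2] q7 -1.76
```

Run:
```python
from h import *
K,T,im=cam("top");M=masks(im)
for k in("blue","orange","tan","black","green"):
    print(k,[(c.round(0).tolist(),int(s[4])) for c,s in blobs(M[k],60)[0] if 90<c[0]<545 and 120<c[1]<318])
ctrl.pause(.5);print(ctrl.sign_off())
```

```text
blue [([211.0, 209.0], 205), ([228.0, 222.0], 62)]
orange [([293.0, 169.0], 304), ([311.0, 192.0], 205)]
tan [([288.0, 201.0], 190), ([294.0, 217.0], 140), ([299.0, 232.0], 323)]
black [([280.0, 152.0], 63), ([220.0, 202.0], 128)]
green []
the job is handed in; nothing more can be done
None
```

The job is handed in: the spare blue and orange cups hang in their gaps with all six cups still on their rails, the tan and black rolls (the only two I saw) are stacked on the spindle, and the stand's blue side faces the yellow mark to within about 1° by my measurement, though I inferred that it sits in the stop from angle and knob forces rather than feeling it click, and the first try at the black roll slipped and pushed it about 2 cm with up to 54 N on the fingers.

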